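Build a kiln shelf tier around a dish

ROBOT

A 6-joint arm with a two-finger parallel gripper is mounted at the origin on the work surface. World frame = base frame: x ahead of the robot, y to its left, z up, the work surface at z = 0. Lengths are in m, angles in degrees, forces in N, time in s.
With the tool pointing down it reaches from about 0.375 to 0.9 m from the base axis. Payload 3.1 kg.
Tool frame: the origin (TCP) lies at the very end of the fingers, on their centre line; the grasp point (between the pads) lies 19 mm behind it; z points along the fingers, y is the line along which they close (so a half turn about z gives the same grasp; the last joint's range is limited). The gripper opens to 87 mm and grips with 3 to 60 N. Pads are 19 mm wide; open, the fingers measure 117 mm over their backs; the gripper's body (75 mm by 190 mm) begins 51 mm behind the grasp point.
Start: joints at [57.382, 30.224, 82.088, -0, 67.689, -10.227], TCP at [0.238, 0.578, 0.223] pointing down, gripper open.
Joint ranges: [-176.69, 176.69], [-43.24, 126.21], [12.49, 139.97], [-82, 262], [0, 151.66], [-163.58, 163.58]. Speed limits (degrees/s): [159.86, 159.86, 180, 180, 180, 180].

INTERFACE

Orientations are given as a 3x3 rotation matrix whose columns are the frame's x, y, z axes.
In Python, from rig import * gives the robot as it stands.
- The arm moves only by the tool jog_arm, never from a script. Its arguments are lists of equal length, an entry for each row: "delta_pos": the shift along the world's x, y, z in cm, a list of three; "turn": the turn about the world's z in degrees; "grip": the closure, from 0 (fully open) to 1 (shut). In form: {"delta_pos": [[x, y, z], ...], "turn": [turn, ...], "grip": [grip, ...]}. A call has 1 to 12 rows; each row is the pose to reach, as a shift and turn from the pose commanded when the call began; what a row does not reach only later rows make up. A row lasts 1/8 s, in which the tool goes at most 62.5 mm and 10.7 degrees, less where a joint would pass 70% of its speed; a pose out of reach is approached as far as the arm can. A call with a gripper value outside its range is refused whole. The fingers move at their own pace and stop on an object; the grip force is fixed at half the most. Time passes only in rows, so rows that repeat a pose let the fingers close. It gives the time, the measured TCP pose, the force, the opening and the grip force at its end, in the units of the state.
- read_state(): the state, without advancing time (a new reading comes with each control period).
- capture(name): name is "side" or "top" or "wrist"; returns a dict with "color" (384x512x3 uint8, blue, green, red), "fovy" (degrees; the focal length in pixels is half the picture's height over the tangent of half this angle, whatever the lens; pixels are square), "cx", "cy" (the principal point, pixels), "camera_from_world" (4x4, takes a point from world to camera coordinates). Camera axes: x right, y up, looking along -z (the intrinsics and any distortion apply to the point x, -y, -z); pixel columns grow to the right and rows downward; lengths in m; the calibration is good to about 2 mm. A picture is of the moment at which its call begins. There is no depth.
- hand_in(): hands the job in; it is judged then, once.
The state is a dict: "time_s": time; "joint_positions": joint angles; "qvel": joint speeds; "tau": joint torques, N m; "position": TCP position; "tcp_rot": TCP orientation; "force": force on the tool from outside, world axes, zero at the start; "moment": the same for the moment, N m; "opening": opening from 0.0 (shut) to 1.0 (fully open); "grasp_force": force on a finger pad.
Only numpy, scipy, OpenCV 4.12 (cv2) and the standard library are available. Lean on these libraries where they do the work, as an engineer would, in place of code of your own. Each camera call takes 0.05 s, during which the arm holds its last target. There are 200 camera calls.

TASK

Set up a kiln tier on the long slab, in this order: first stand the low dish in the middle of the round pad; then stand the two tall props upright in the middle of the two square pads; then lay the loose shelf strip flat across both props, centred over the round pad and in line with the slab; last stand the beaker upright on the middle of the strip. Leave the short prop where it is.

Things in the scene. Friction and masses are not known exactly. Their poses are not given: they have to be found in the camera images.
- dish: Loose bisque-fired low dish, round, open-topped with straight sides, 60 mm outside diameter, 36 mm tall, wall 4 mm, 110 g, standing upright. Origin: centre of its underside, z up.
- tall_prop_1: Loose buff refractory kiln prop: plain square post 40 x 40 mm, 90 mm tall (the two tall props are alike; either may go on either square pad), standing upright, about 260 g. A dark disc on top marks its bore. Origin: centre of its underside; z up, x and y square to its side faces.
- tall_prop_2: Loose buff refractory kiln prop: plain square post 40 x 40 mm, 90 mm tall (the two tall props are alike; either may go on either square pad), standing upright, about 260 g. A dark disc on top marks its bore. Origin: centre of its underside; z up, x and y square to its side faces.
- short_prop: Loose squat kiln prop of the same buff material, broader and much lower than the tall ones: 55 x 55 mm, only 40 mm tall, also with a dark disc on top. Not needed: leave it standing where it is. Origin: centre of its underside, z up.
- strip: Loose kiln shelf strip: grey-buff flat bar 240 mm long (its x) by 60 mm wide (its y) by 16 mm thick, about 450 g, lying flat on the table. Plain, with nothing on it, which tells it from the fixed slab with the three pads. Origin: centre of its underside, z up.
- beaker: Loose bisque-fired beaker, round, open-topped with straight sides, no handle, 54 mm outside diameter, 75 mm tall, wall 4 mm, 150 g, standing upright. Origin: centre of its underside, z up.
- round_pad: Fixed off-white round tile, 76 mm diameter, 4 mm thick, in the middle of the kiln slab, between the two square pads. Origin: centre of its underside, 15 mm above the table, so its top is 19 mm above the table; x along the slab's length, z up.
- square_pad_1: Fixed off-white square tile, 60 x 60 mm, 4 mm thick, lying near one end of the long kiln slab (fixed, 300 x 100 mm, 15 mm thick, on the table). Origin: centre of its underside, 15 mm above the table, so its top is 19 mm above the table. x runs along the slab's length, through the centres of all three pads; z up. The two square pads lie 190 mm apart, 95 mm either side of the round pad.
- square_pad_2: Fixed off-white square tile, 60 x 60 mm, 4 mm thick, lying near one end of the long kiln slab (fixed, 300 x 100 mm, 15 mm thick, on the table). Origin: centre of its underside, 15 mm above the table, so its top is 19 mm above the table. x runs along the slab's length, through the centres of all three pads; z up. The two square pads lie 190 mm apart, 95 mm either side of the round pad.
There are look-alikes about, which are no part of the job. Leave any purple or yellow look-alike of the strip alone.

How it is judged:
By the outcome, as a careful person would: the job done as asked, in the order asked, and still so for the second after the job is handed in, with the robot touching nothing.
It also fails if it takes over 134 s, if anything falls off the work surface, if the arm or the gripper's body presses on something with over 40 N, if the wrist force passes 120 N, or if a joint passes its speed limit or range.

## Working session

There is one attempt and no reset: what is moved stays moved. The work goes in short steps, Python scripts to look and compute and a tool call to move; the robot and the scene stay as the last step left them, time stands still between calls to the robot, and variables do not carry over. Pictures are saved under pics/ and viewed, at most 18 in all, crops included, and the job is handed in when it is done.

Besides the shell and the picture viewer there is one more tool, called after "Emit:" as name(argument=value, ...) on one line, values as JSON. jog_arm: Moves the arm, as the interface text tells. Its arguments: {"type":"object","properties":{"delta_pos":{"type":"array"},"turn":{"type":"array"},"grip":{"type":"array"}},"required":["delta_pos","turn","grip"]}

```bash
mkdir -p pics; ls; python3 - <<'E'
from rig import *
import cv2,numpy as np
s=read_state();print(s)
for n in("side","top"):
    c=capture(n);cv2.imwrite(f"pics/{n}0.png",c["color"]);print(n,{k:v for k,v in c.items() if k!="color"})
E
```

```text
pics
{'time_s': 0.0, 'joint_positions': array([ 5.73805501e+01,  3.02781334e+01,  8.21559337e+01, -1.76555851e-03,
        6.76892530e+01, -1.02270851e+01]), 'qvel': array([ 0.04619894,  0.03484018, -0.01050614,  0.00894719,  0.01381559,
        0.10325282]), 'tau': array([ 4.68623148e-04, -4.40039170e+01, -1.76597232e+01,  6.32549543e-02,
        5.82942856e-02, -1.93593273e-04]), 'position': array([0.23767093, 0.57725697, 0.22158308]), 'tcp_rot': array([[-9.24601074e-01,  3.80935117e-01, -1.13622163e-03],
       [ 3.80936647e-01,  9.24599334e-01, -1.82821709e-03],
       [ 3.54117670e-04, -2.12319994e-03, -9.99997683e-01]]), 'force': array([-0.25680376, -0.20192073, -0.01433742]), 'moment': array([-0.07239093,  0.01959326, -0.01978678]), 'grasp_force': 0.0, 'opening': 1.003174838396059}
side {'fovy': 43.111455538060326, 'cx': 267.07552721939555, 'cy': 195.45090000941732, 'camera_from_world': array([[ 0.93065971, -0.365876  , -0.00269475, -0.41380461],
       [ 0.28471026,  0.71953745,  0.63340819, -0.21597169],
       [-0.22980988, -0.5902547 ,  0.77381316, -1.64441658],
       [ 0.        ,  0.        ,  0.        ,  1.        ]])}
top {'fovy': 54.510616250735204, 'cx': 256.2334095386165, 'cy': 195.70901081097085, 'camera_from_world': array([[ 0.01541614, -0.99982143,  0.01092959,  0.05720939],
       [ 0.99673029,  0.01623374,  0.07915296, -0.4822314 ],
       [-0.07931626,  0.00967362,  0.99680256, -1.37173094],
       [ 0.        ,  0.        ,  0.        ,  1.        ]])}
```

View pics/top0.png

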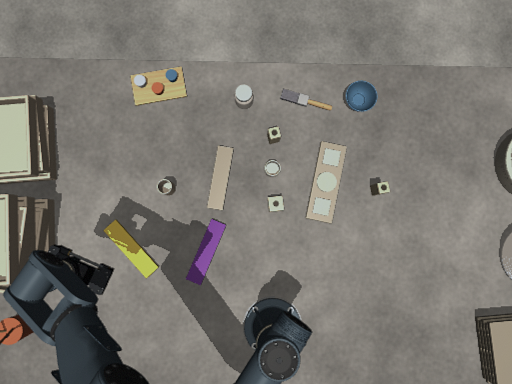

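View pics/side0.png

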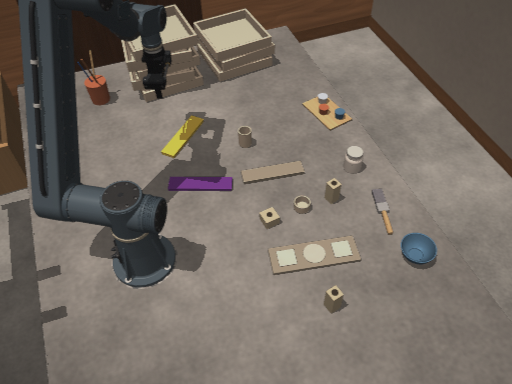

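The top view shows the tall props at about (274,133) and (382,187), the short prop at (276,203) and the dish at (272,168). The beaker is at (166,186), the strip at (220,178) and the slab at (327,182) with its pads. The side view agrees, with the squat prop at (270,217).

```bash
cat > h.py <<'E'
from rig import *
import cv2,numpy as np
def f_of(c): return 192/np.tan(np.radians(c["fovy"]/2))
def ray(c,uv,z):
    """pixel -> world point on plane z"""
    uv=np.atleast_2d(np.asarray(uv,float));f=f_of(c);M=c["camera_from_world"];R=M[:3,:3];t=M[:3,3]
    d=np.c_[(uv[:,0]-c["cx"])/f,-(uv[:,1]-c["cy"])/f,-np.ones(len(uv))]@R
    o=-R.T@t
    return o+d*((z-o[2])/d[:,2])[:,None]
def proj(c,P):
    P=np.atleast_2d(P);M=c["camera_from_world"];q=P@M[:3,:3].T+M[:3,3];f=f_of(c)
    return np.c_[c["cx"]+f*q[:,0]/-q[:,2],c["cy"]-f*q[:,1]/-q[:,2]]
def rect(P):
    """min area rect of world xy pts: centre, long side, short side, angle of long side (deg)"""
    (cx,cy),(w,h),a=cv2.minAreaRect((P[:,:2]*1000).astype(np.float32))
    if w<h:w,h,a=h,w,a+90
    return round(cx,1),round(cy,1),round(w,1),round(h,1),round((a+90)%180-90,1)
E
python3 - <<'E'
from h import *
c=capture("top");im=c["color"]
roi=im[110:240,140:410]
cv2.imwrite("pics/topz.png",cv2.resize(roi,None,fx=2.9,fy=2.9,interpolation=cv2.INTER_CUBIC))
b,g,r=[im[...,i].astype(int) for i in range(3)]
m=((r-b)>18).astype(np.uint8)
pale=((im.min(2)>165)).astype(np.uint8)
for nm,mm in(("buff",m),("pale",pale)):
    for k in cv2.findContours(mm,cv2.RETR_EXTERNAL,cv2.CHAIN_APPROX_NONE)[0]:
        if cv2.contourArea(k)<25:continue
        k=k[:,0];x,y=k.mean(0)
        if 140<x<410 and 110<y<240: print(nm,(x.round(1),y.round(1)),[rect(ray(c,k,z)) for z in(.019,.09)])
E
```

```text
buff (np.float64(382.7), np.float64(186.8)) [(521.7, -409.9, 44.8, 41.2, -77.8), (514.0, -384.9, 42.5, 39.1, -77.8)]
buff (np.float64(219.8), np.float64(177.3)) [(548.9, 201.8, 237.6, 58.7, -8.7), (539.8, 195.5, 225.5, 55.7, -8.7)]
buff (np.float64(326.1), np.float64(181.6)) [(538.8, -196.3, 297.6, 98.4, -11.3), (530.2, -182.2, 282.3, 93.4, -11.3)]
buff (np.float64(274.9), np.float64(131.1)) [(721.8, 1.8, 43.8, 42.8, -73.7), (703.8, 5.7, 41.6, 40.6, -73.7)]
pale (np.float64(321.6), np.float64(206.0)) [(446.6, -179.8, 57.8, 57.8, 78.7), (442.8, -166.6, 54.8, 54.8, 78.7)]
pale (np.float64(275.7), np.float64(203.5)) [(454.5, -8.2, 51.4, 50.7, -82.7), (450.2, -3.8, 48.8, 48.1, -82.7)]
pale (np.float64(326.6), np.float64(181.4)) [(539.1, -197.8, 69.8, 68.7, -44.5), (530.5, -183.6, 66.3, 65.2, -44.5)]
pale (np.float64(270.9), np.float64(167.7)) [(588.4, 9.2, 48.8, 34.1, -89.0), (577.3, 12.7, 46.3, 32.4, -89.0)]
pale (np.float64(331.4), np.float64(156.7)) [(632.9, -216.0, 57.7, 56.8, -11.1), (619.5, -200.9, 54.8, 53.9, -11.1)]
```

View pics/topz.png

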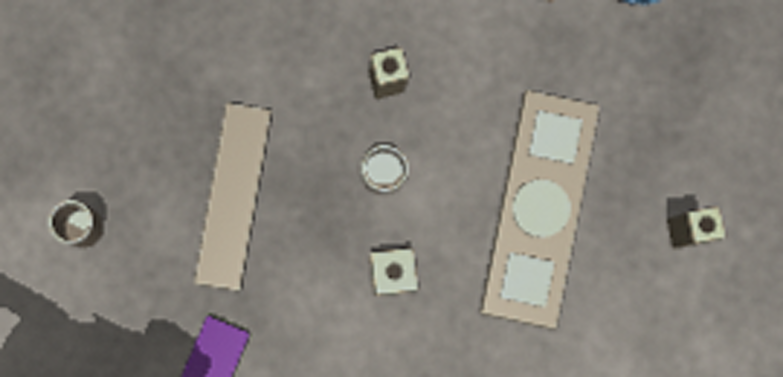

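The masks match the given sizes: slab 298x98 mm, strip 238x59 mm and pad spacing about 190 mm. I'll go above the dish with the tool turned square to the slab.

Emit:
jog_arm(delta_pos=[[34.7, -56.8, 0], [34.7, -56.8, 0], [34.7, -56.8, 0], [34.7, -56.8, 0], [34.7, -56.8, 0], [34.7, -56.8, 0], [34.7, -56.8, 0], [34.7, -56.8, 0], [34.7, -56.8, 0], [34.7, -56.8, 0], [34.7, -56.8, 0], [34.7, -56.8, 0]], turn=[11, 11, 11, 11, 11, 11, 11, 11, 11, 11, 11, 11], grip=[0, 0, 0, 0, 0, 0, 0, 0, 0, 0, 0, 0])

```text
time_s: 1.65
position: [0.5868, 0.0067, 0.2221]
tcp_rot: [[-0.979, 0.202, 0.001], [0.202, 0.979, -0.001], [-0.001, -0.0, -1.0]]
force: [0.3, 0.3, -0.7]
opening: 1.005
grasp_force: 0.0
```

```bash
python3 - <<'E'
from h import *
c=capture("wrist");cv2.imwrite("pics/w1.png",c["color"]);s=read_state()
print(c["fovy"],c["cx"],c["cy"],c["camera_from_world"].round(4).tolist(),s["position"],s["tcp_rot"][:,1])
print(proj(c,[[.585,.01,.036],list(s["position"])]))
E
```

```text
71.49366933497106 256.3338074533208 191.74735423590613 [[0.2011, 0.9796, 0.0006, -0.1254], [-0.9452, 0.1942, -0.2624, 0.5865], [-0.2572, 0.0522, 0.965, -0.2375], [0.0, 0.0, 0.0, 1.0]] [0.58521019 0.00865117 0.22196102] [2.00191166e-01 9.79756811e-01 2.98192653e-04]
[[257.8904275  172.05104922]
 [257.69975618 227.45227946]]
```

View pics/w1.png

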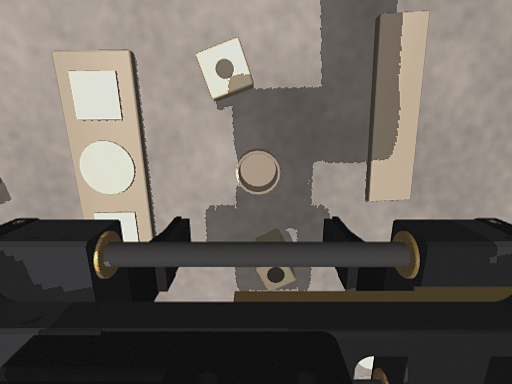

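The wrist view shows the dish rim at about (258,171), within 2 px of the predicted (258,172). The TCP is over it, so I'll go down, grip and lift.

Emit:
jog_arm(delta_pos=[[0, 0.1, -12], [0, 0.1, -18], [0, 0.1, -21.2], [0, 0.1, -21.2], [0, 0.1, -21.2], [0, 0.1, -21.2], [0, 0.1, -21.2], [0, 0.1, -21.2], [0, 0.1, -21.2], [0, 0.1, -21.2], [0, 0.1, -15], [0, 0.1, -11]], turn=[0, 0, 0, 0, 0, 0, 0, 0, 0, 0, 0, 0], grip=[0, 0, 0, 0, 0, 1, 1, 1, 1, 1, 1, 1])

```text
time_s: 3.2
position: [0.5853, 0.0108, 0.1137]
tcp_rot: [[-0.98, 0.198, 0.0], [0.198, 0.98, 0.0], [-0.0, 0.0, -1.0]]
force: [-0.5, 0.4, -0.9]
opening: 0.669
grasp_force: 29.8
```

Emit:
jog_arm(delta_pos=[[-4.6, -20.8, 5], [-4.6, -20.8, 5], [-4.6, -20.8, 5], [-4.6, -20.8, 5], [-4.6, -20.8, 5], [-4.6, -20.8, 5], [-4.6, -20.8, 5]], turn=[0, 0, 0, 0, 0, 0, 0], grip=[1, 1, 1, 1, 1, 1, 1])

```text
time_s: 4.08
position: [0.5388, -0.1955, 0.162]
tcp_rot: [[-0.981, 0.196, -0.001], [0.196, 0.981, 0.001], [0.001, 0.001, -1.0]]
force: [0.2, 0.3, -1.4]
opening: 0.672
grasp_force: 29.8
```

```bash
python3 - <<'E'
from h import *
c=capture("wrist");cv2.imwrite("pics/w2.png",c["color"]);s=read_state();im=c["color"]
print(s["position"],np.degrees(np.arctan2(*s["tcp_rot"][:2,1][::-1])))
print(proj(c,[[.539,-.1975,.019],[.4458,-.179,.019],[.6322,-.2157,.019]]).round(1))
for k in cv2.findContours((im.min(2)>165).astype(np.uint8),cv2.RETR_EXTERNAL,cv2.CHAIN_APPROX_NONE)[0]:
    if cv2.contourArea(k)>300: k=k[:,0];print(k.mean(0),k.min(0),k.max(0),rect(ray(c,k,.019)))
b,g,r=[im[...,i].astype(int) for i in range(3)]
for k in cv2.findContours(((r-b)>25).astype(np.uint8),cv2.RETR_EXTERNAL,cv2.CHAIN_APPROX_NONE)[0]:
    if cv2.contourArea(k)>500: k=k[:,0];print("buff",k.mean(0),k.min(0),k.max(0),rect(ray(c,k,.015)))
E
```

```text
[ 0.53891205 -0.1955429   0.16205911] 78.71425917244972
[[253.9 182. ]
 [253.6  96. ]
 [254.3 255.4]]
[238.2208589  210.69325153] [211 198] [258 224] (571.3, -228.0, 62.3, 26.5, 89.8)
[ 49.6969697  211.38636364] [ 24 188] [ 76 235] (527.2, -445.5, 46.7, 46.0, 11.9)
[256.81923077 122.39807692] [210  44] [300 206] (482.5, -184.0, 174.9, 93.7, -11.1)
[428.79802956  63.42857143] [400  28] [456  99] (451.8, 8.1, 54.8, 54.2, 8.0)
buff [321.85252809 292.0252809 ] [181 267] [484 300] (695.7, -121.0, 407.5, 49.7, 78.7)
buff [248.136 218.04 ] [206 186] [307 241] (580.3, -202.5, 127.1, 71.3, 78.7)
buff [ 50.54929577 210.41549296] [ 23 186] [ 79 236] (527.6, -446.9, 52.9, 51.0, -77.5)
buff [252.75431862 118.21497121] [209  43] [302 207] (482.8, -183.9, 179.4, 98.0, -11.1)
buff [428.93953488  64.55813953] [397  28] [459 101] (452.1, 9.5, 59.3, 58.6, -82.3)
```

View pics/w2.png

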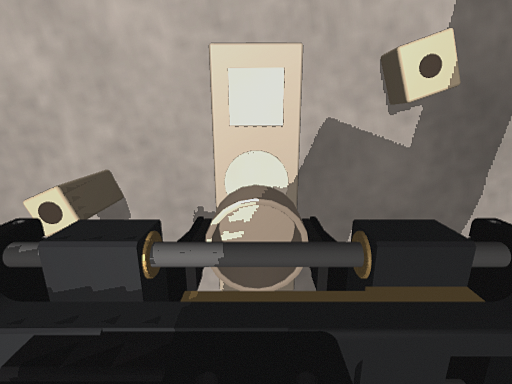

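The wrist view shows the slab's centre line at col 256 and the held dish at col 257, so they are aligned sideways to about 1 mm. The near square pad centre at (256,96.5) gives x within 1 mm. I'll lower and release.

Emit:
jog_arm(delta_pos=[[0.1, 0, -6], [0.1, 0, -10], [0.1, 0, -12], [0.1, 0, -12.8], [0.1, 0, -13.2], [0.1, 0, -13.2], [0.1, 0, -13.2]], turn=[0, 0, 0, 0, 0, 0, 0], grip=[1, 1, 1, 1, 1, 1, 1])

```text
time_s: 5.0
position: [0.5407, -0.1974, 0.0314]
tcp_rot: [[-0.98, 0.197, 0.002], [0.197, 0.98, -0.001], [-0.002, -0.001, -1.0]]
force: [0.2, -0.3, -0.9]
opening: 0.67
grasp_force: 29.8
```

Emit:
jog_arm(delta_pos=[[0, 0, -0.15], [0, 0, -0.15], [0, 0, -0.15], [0, 0, -0.15], [0, 0, -0.15], [0, 0, 6], [0, 0, 11], [-2.6, -18.8, 19], [-2.6, -18.8, 19], [-2.6, -18.8, 19], [-2.6, -18.8, 19], [-2.6, -18.8, 19]], turn=[0, 0, 0, 0, 0, 0, 0, 23, 23, 23, 23, 23], grip=[1, 1, 0, 0, 0, 0, 0, 0, 0, 0, 0, 0])

```text
time_s: 6.5
position: [0.5136, -0.3859, 0.2204]
tcp_rot: [[-0.98, -0.199, 0.0], [-0.199, 0.98, 0.0], [-0.0, 0.0, -1.0]]
force: [-0.3, 0.6, -0.6]
opening: 1.003
grasp_force: 0.0
```

```bash
cat >> h.py <<'E'
def wrist(name,thr=25):
    c=capture("wrist");cv2.imwrite(f"pics/{name}.png",c["color"]);s=read_state()
    print("tcp",s["position"].round(4),"yaw",np.degrees(np.arctan2(s["tcp_rot"][1,1],s["tcp_rot"][0,1])).round(1))
    return c,s
def blobs(c,mask,z,amin=300):
    for k in cv2.findContours(mask.astype(np.uint8),cv2.RETR_EXTERNAL,cv2.CHAIN_APPROX_NONE)[0]:
        if cv2.contourArea(k)>amin:
            k=k[:,0];print(k.min(0),k.max(0),rect(ray(c,k,z)))
E
python3 - <<'E'
from h import *
c,s=wrist("w3");im=c["color"]
print(proj(c,[[.514,-.385,.09],list(s["position"])]).round(1))
b,g,r=[im[...,i].astype(int) for i in range(3)]
blobs(c,r>150,.09)
E
```

```text
tcp [ 0.5134 -0.3839  0.2196] yaw 101.6
[[256.9 184.1]
 [259.3 229.9]]
[307 267] [344 290] (615.2, -276.4, 47.0, 32.5, -78.5)
[0 0] [511 212] (442.3, -398.6, 551.6, 212.7, -78.5)
```

View pics/w3.png

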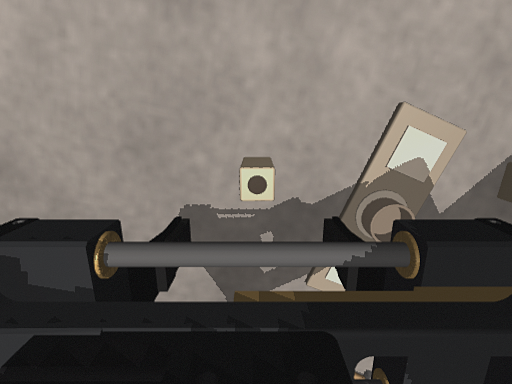

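The wrist view shows the prop top centred at (257,184), square with the fingers and matching the prediction. I'll grip it, lift it and carry it above the near square pad.

Emit:
jog_arm(delta_pos=[[0, 0, -9], [0, 0, -14], [0, 0, -17], [0, 0, -17], [0, 0, -17], [0, 0, -17], [0, 0, -17], [0, 0, -17], [0, 0, -17], [0, 0, -17], [0, 0, -12], [0, 0, -8]], turn=[0, 0, 0, 0, 0, 0, 0, 0, 0, 0, 0, 0], grip=[0, 0, 0, 0, 1, 1, 1, 1, 1, 1, 1, 1])

```text
time_s: 8.05
position: [0.5136, -0.3848, 0.1407]
tcp_rot: [[-0.98, -0.201, -0.001], [-0.201, 0.98, 0.001], [0.001, 0.002, -1.0]]
force: [0.4, -0.0, -2.1]
opening: 0.456
grasp_force: 30.0
```

Emit:
jog_arm(delta_pos=[[-6.8, 20.8, 0], [-6.8, 20.8, 0], [-6.8, 20.8, 0], [-6.8, 20.8, 0], [-6.8, 20.8, 0], [-6.8, 20.8, 0], [-6.8, 20.8, 0]], turn=[-23, -23, -23, -23, -23, -23, -23], grip=[1, 1, 1, 1, 1, 1, 1])

```text
time_s: 8.93
position: [0.447, -0.1786, 0.1405]
tcp_rot: [[-0.98, 0.199, 0.001], [0.199, 0.98, -0.001], [-0.001, -0.001, -1.0]]
force: [0.0, 0.1, -2.6]
opening: 0.453
grasp_force: 30.0
```

```bash
python3 - <<'E'
from h import *
c,s=wrist("w4");t=capture("top");d=capture("side")
p=s["position"]
z0=p[2]-.05
print(proj(c,[[.4463,-.1775,.019],[.5395,-.196,.019],[p[0],p[1],z0+.09]]).round(1))
# dish check from top + prop above pad
for n,cc in(("top",t),("side",d)):
    u=proj(cc,[[.4463,-.1775,.019],[.5395,-.196,.055],[.633,-.2145,.019]]).round(1);print(n,u)
a=t["color"][140:240,270:400];b=d["color"][220:300,250:380]
a=cv2.resize(a,(520,400));b=cv2.resize(b,(260*2-240,172));
w=cv2.resize(c["color"][0:300],(480,281))
o=np.zeros((400,800,3),np.uint8);o[:,:520]=a;o[:172,520:]=b;cv2.imwrite("pics/m4.png",o)
E
```

```text
tcp [ 0.4468 -0.1785  0.1405] yaw 78.5
[[256.5 184.8]
 [256.8 262.8]
 [255.1 261.7]]
top [[321.1 206.1]
 [328.  180.2]
 [330.9 156.8]]
side [[286.9 256.5]
 [315.3 246.3]
 [341.9 247.9]]
```

View pics/w4.png

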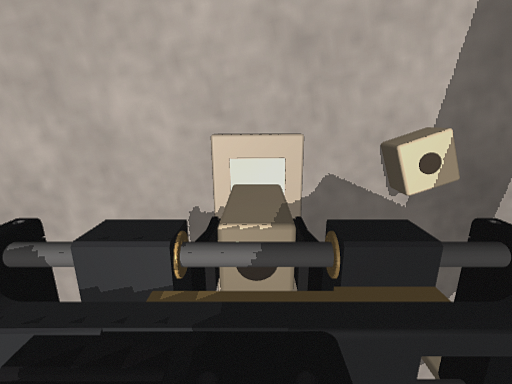

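The pad (cols 230–286), slab edge (212–303) and held prop (219–295) are all centred at about col 257, so the prop is aligned. I'll lower it.

Emit:
jog_arm(delta_pos=[[0, 0, -4], [0, 0, -6], [0, 0, -6.8], [0, 0, -7.1], [0, 0, -7.1], [0, 0, -7.1]], turn=[0, 0, 0, 0, 0, 0], grip=[1, 1, 1, 1, 1, 1])

```text
time_s: 9.82
position: [0.4466, -0.1775, 0.0702]
tcp_rot: [[-0.98, 0.198, 0.001], [0.198, 0.98, -0.001], [-0.002, -0.001, -1.0]]
force: [-0.2, -0.1, -2.9]
opening: 0.461
grasp_force: 30.0
```

View pics/m4.png

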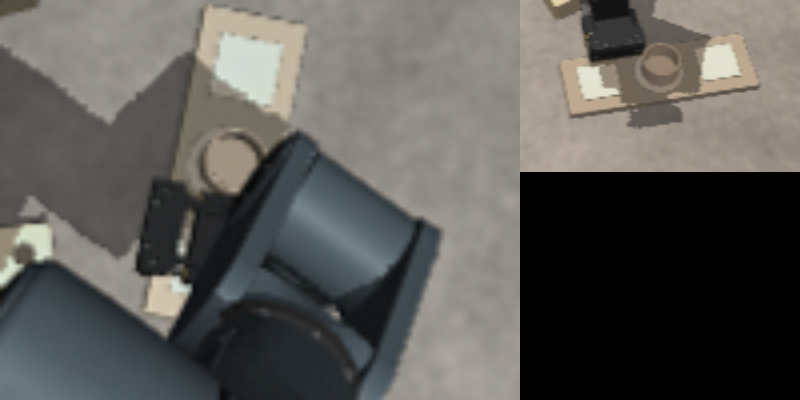

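The dish looks centred on the round pad in both views. I'll seat the prop, release it, and go to the second tall prop.

Emit:
jog_arm(delta_pos=[[0, 0, -0.15], [0, 0, -0.15], [0, 0, -0.15], [0, 0, -0.15], [0, 0, -0.15], [0, 0, 5], [0, 0, 10], [0, 0, 15]], turn=[0, 0, 0, 0, 0, 0, 0, 0], grip=[1, 1, 0, 0, 0, 0, 0, 0])

```text
time_s: 10.82
position: [0.4457, -0.1769, 0.2207]
tcp_rot: [[-0.98, 0.198, -0.001], [0.198, 0.98, 0.001], [0.001, 0.0, -1.0]]
force: [0.2, -1.1, -0.3]
opening: 0.979
grasp_force: 0.0
```

Emit:
jog_arm(delta_pos=[[25.8, 18.3, 0], [25.8, 18.3, 0], [25.8, 18.3, 0], [25.8, 18.3, 0], [25.8, 18.3, 0], [25.8, 18.3, 0], [25.8, 18.3, 0], [25.8, 18.3, 0]], turn=[21, 21, 21, 21, 21, 21, 21, 21], grip=[0, 0, 0, 0, 0, 0, 0, 0])

```text
time_s: 11.82
position: [0.7027, 0.0048, 0.2193]
tcp_rot: [[-0.986, -0.166, -0.002], [-0.166, 0.986, -0.0], [0.002, 0.0, -1.0]]
force: [-0.3, -0.3, 0.3]
opening: 1.001
grasp_force: 0.0
```

```bash
python3 - <<'E'
from h import *
c,s=wrist("w5")
print(proj(c,[[.704,.006,.09],list(s["position"])]).round(1))
cv2.imwrite("pics/w5c.png",cv2.resize(c["color"][100:300,120:400],None,fx=2,fy=2))
E
```

```text
tcp [0.7028 0.0047 0.2196] yaw 99.5
[[257.  185.4]
 [255.9 230.5]]
```

View pics/w5c.png

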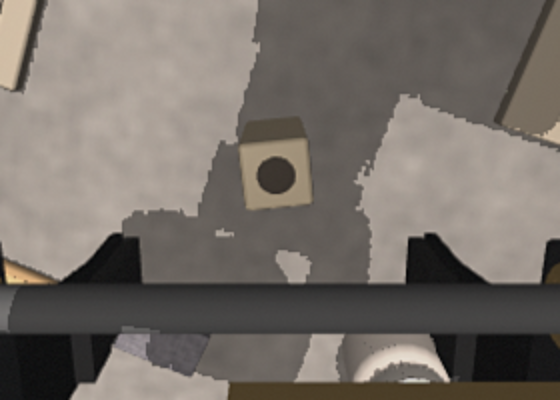

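The prop top is centred at full-frame (258,187), about 5° off the fingers. I'll shift +0.2 cm in x and y, turn +5° and grip.

Emit:
jog_arm(delta_pos=[[0.2, 0.2, -7], [0.2, 0.2, -13], [0.2, 0.2, -16.8], [0.2, 0.2, -16.8], [0.2, 0.2, -16.8], [0.2, 0.2, -16.8], [0.2, 0.2, -16.8], [0.2, 0.2, -16.8], [0.2, 0.2, -16.8], [0.2, 0.2, -16.8], [0.2, 0.2, -12], [0.2, 0.2, -7]], turn=[5, 5, 5, 5, 5, 5, 5, 5, 5, 5, 5, 5], grip=[0, 0, 0, 0, 1, 1, 1, 1, 1, 1, 1, 1])

```text
time_s: 13.38
position: [0.7046, 0.0081, 0.1484]
tcp_rot: [[-0.968, -0.252, -0.005], [-0.252, 0.968, 0.001], [0.004, 0.002, -1.0]]
force: [0.4, 0.1, -2.5]
opening: 0.46
grasp_force: 29.9
```

Emit:
jog_arm(delta_pos=[[-7.4, -22.2, 0], [-7.4, -22.2, 0], [-7.4, -22.2, 0], [-7.4, -22.2, 0], [-7.4, -22.2, 0], [-7.4, -22.2, 0], [-7.4, -22.2, 0]], turn=[-26, -26, -26, -26, -26, -26, -26], grip=[1, 1, 1, 1, 1, 1, 1])

```text
time_s: 14.25
position: [0.6322, -0.2124, 0.1491]
tcp_rot: [[-0.981, 0.196, -0.001], [0.196, 0.981, 0.001], [0.001, 0.001, -1.0]]
force: [-0.4, 0.8, -2.4]
opening: 0.459
grasp_force: 29.9
```

```bash
python3 - <<'E'
from h import *
c,s=wrist("w6")
print(proj(c,[[.6324,-.2144,.019],[.5395,-.196,.019],[.446,-.1775,.109]]).round(1))
E
```

```text
tcp [ 0.6323 -0.2124  0.1492] yaw 78.7
[[253.8 184.5]
 [253.5  95.1]
 [251.7 -83.2]]
```

View pics/w6.png

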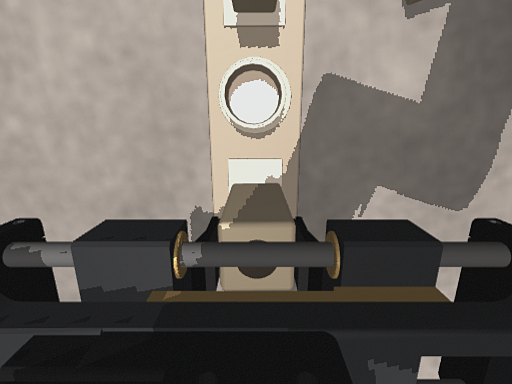

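The far pad is centred at col 256 and the prop at col 257. I'll shift 0.1 cm in -y, lower, seat and release.

Emit:
jog_arm(delta_pos=[[0, -0.1, -4], [0, -0.1, -6.5], [0, -0.1, -7.6], [0, -0.1, -7.9], [0, -0.1, -8.0], [0, -0.1, -8.0]], turn=[0, 0, 0, 0, 0, 0], grip=[1, 1, 1, 1, 1, 1])

```text
time_s: 15.05
position: [0.6328, -0.2152, 0.0707]
tcp_rot: [[-0.98, 0.198, 0.002], [0.198, 0.98, -0.001], [-0.002, -0.0, -1.0]]
force: [-0.5, 0.8, 0.5]
opening: 0.46
grasp_force: 29.9
```

Emit:
jog_arm(delta_pos=[[0, 0, 0], [0, 0, 0], [0, 0, 0], [0, 0, 5], [0, 0, 10], [0, 0, 15]], turn=[0, 0, 0, 0, 0, 0], grip=[0, 0, 0, 0, 0, 0])

```text
time_s: 15.8
position: [0.6319, -0.2152, 0.221]
tcp_rot: [[-0.98, 0.198, 0.0], [0.198, 0.98, -0.0], [-0.0, -0.0, -1.0]]
force: [1.1, -0.7, 0.3]
opening: 0.982
grasp_force: 0.0
```

Emit:
jog_arm(delta_pos=[[-8.3, 41.7, 0], [-8.3, 41.7, 0], [-8.3, 41.7, 0], [-8.3, 41.7, 0], [-8.3, 41.7, 0], [-8.3, 41.7, 0], [-8.3, 41.7, 0], [-8.3, 41.7, 0], [-8.3, 41.7, 0]], turn=[3, 3, 3, 3, 3, 3, 3, 3, 3], grip=[0, 0, 0, 0, 0, 0, 0, 0, 0])

```text
time_s: 16.92
position: [0.5492, 0.2015, 0.2196]
tcp_rot: [[-0.989, 0.145, 0.0], [0.145, 0.989, -0.001], [-0.001, -0.001, -1.0]]
force: [-1.0, -0.7, 0.3]
opening: 1.001
grasp_force: 0.0
```

```bash
python3 - <<'E'
from h import *
c,s=wrist("w7");t=capture("top")
x,y,a=.549,.202,np.radians(-8.7)
print(proj(c,[[x,y,.016],[x-.12*np.cos(a),y-.12*np.sin(a),.016],list(s["position"])]).round(1))
P=np.array([[.446,-.1775,.109],[.632,-.215,.109]]);print(proj(t,P).round(1))
im=t["color"];b,g,r=[im[...,i].astype(int) for i in range(3)]
hsv=cv2.cvtColor(im,cv2.COLOR_BGR2HSV)
o=np.zeros((384,800,3),np.uint8);o[:,:512]=c["color"];o[:264,512:]=cv2.resize(im[140:232,290:390],(288,264));cv2.imwrite("pics/m7.png",o)
E
```

```text
tcp [0.5494 0.2009 0.2196] yaw 81.6
[[256.1 171.3]
 [256.8  78.2]
 [254.5 230.7]]
[[325.8 204.9]
 [336.5 152.4]]
```

View pics/m7.png

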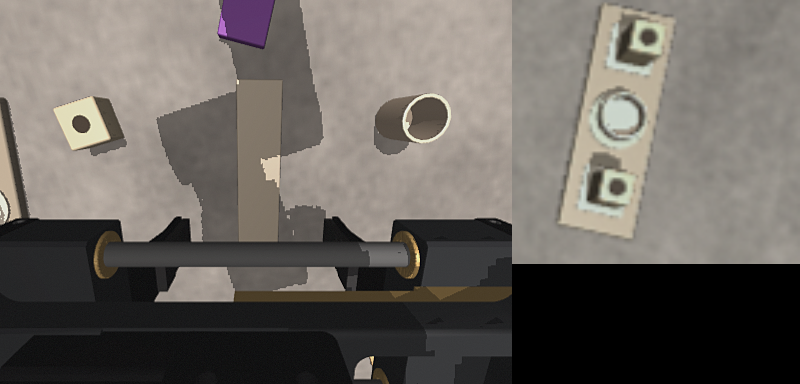

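The strip is centred at col 259.5 with its near end at row 80, so I need about +0.3 cm in y and +0.2 cm in x. Both props stand upright on their pads in the top crop. I'll go down to the strip.

Emit:
jog_arm(delta_pos=[[0.2, 0.3, -10], [0.2, 0.3, -16], [0.2, 0.3, -20], [0.2, 0.3, -21.3], [0.2, 0.3, -21.3], [0.2, 0.3, -21.3]], turn=[0, 0, 0, 0, 0, 0], grip=[0, 0, 0, 0, 0, 0])

```text
time_s: 17.77
position: [0.5523, 0.2041, 0.0076]
tcp_rot: [[-0.989, 0.147, 0.002], [0.147, 0.989, 0.0], [-0.002, 0.0, -1.0]]
force: [1.5, 0.8, 0.3]
opening: 1.0
grasp_force: 0.0
```

Emit:
jog_arm(delta_pos=[[0, 0, -0.5], [0, 0, -0.5], [0, 0, -0.5], [0, 0, -0.5], [0, 0, -0.5], [0, 0, -0.5], [0, 0, -0.5], [0, 0, 1.5], [0, 0, 3.5], [0, 0, 3.5]], turn=[0, 0, 0, 0, 0, 0, 0, 0, 0, 0], grip=[0, 0, 1, 1, 1, 1, 1, 1, 1, 1])

```text
time_s: 19.02
position: [0.5523, 0.2053, 0.0434]
tcp_rot: [[-0.989, 0.146, 0.004], [0.146, 0.989, 0.001], [-0.004, 0.001, -1.0]]
force: [0.3, 0.1, -4.7]
opening: 0.685
grasp_force: 30.0
```

Emit:
jog_arm(delta_pos=[[0, 0, 5], [0, 0, 10], [-1.2, -40.1, 15], [-1.2, -40.1, 15], [-1.2, -40.1, 15], [-1.2, -40.1, 15], [-1.2, -40.1, 15], [-1.2, -40.1, 15], [-1.2, -40.1, 15], [-1.2, -40.1, 15], [-1.2, -40.1, 15], [-1.2, -40.1, 15]], turn=[0, 0, -3, -3, -3, -3, -3, -3, -3, -3, -3, -3], grip=[1, 1, 1, 1, 1, 1, 1, 1, 1, 1, 1, 1])

```text
time_s: 20.52
position: [0.5385, -0.1944, 0.191]
tcp_rot: [[-0.981, 0.196, -0.002], [0.196, 0.981, 0.001], [0.002, 0.001, -1.0]]
force: [1.5, 0.4, -5.3]
opening: 0.689
grasp_force: 30.0
```

```bash
python3 - <<'E'
from h import *
c,s=wrist("w8");d=capture("side")
p=s["position"];a=np.radians(-11.2);u=np.array([np.cos(a),np.sin(a),0])
b=p-[0,0,.0035]; 
print(proj(c,[b-.12*u+[0,0,.016],b-.12*u]).round(1),"slab end",proj(c,[[.5395-.15*u[0],-.196-.15*u[1],.015]]).round(1))
print("side ends",proj(d,[b-.12*u+[0,0,.008],b+.12*u+[0,0,.008]]).round(1))
o=np.zeros((384,800,3),np.uint8);o[:,:512]=c["color"];o[:300,512:]=cv2.resize(d["color"][170:295,250:370],(288,300));cv2.imwrite("pics/m8.png",o)
E
```

```text
tcp [ 0.5387 -0.1945  0.1911] yaw 78.7
[[254.6  13.3]
 [254.7  24.6]] slab end [[254.1  48.3]]
side ends [[280.2 226.6]
 [355.7 215.3]]
```

View pics/m8.png

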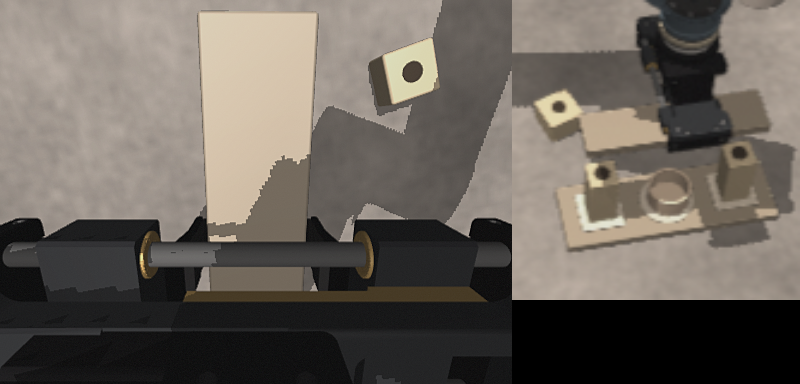

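The strip is held level, with its near end at row 12 (predicted 13) and centred at col 258, in line with the slab. I'll lower it onto the props.

Emit:
jog_arm(delta_pos=[[0, -0.1, -4], [0, -0.1, -6.5], [0, -0.1, -7.4], [0, -0.1, -7.8], [0, -0.1, -7.8], [0, -0.1, -7.8]], turn=[0, 0, 0, 0, 0, 0], grip=[1, 1, 1, 1, 1, 1])

```text
time_s: 21.38
position: [0.5398, -0.1975, 0.1146]
tcp_rot: [[-0.98, 0.197, 0.002], [0.197, 0.98, -0.001], [-0.002, -0.001, -1.0]]
force: [-0.3, -0.3, -4.3]
opening: 0.681
grasp_force: 30.0
```

Emit:
jog_arm(delta_pos=[[0, 0, -0.15], [0, 0, -0.15], [0, 0, -0.15]], turn=[0, 0, 0], grip=[1, 1, 1])

```text
time_s: 21.75
position: [0.539, -0.1972, 0.1121]
tcp_rot: [[-0.98, 0.198, 0.0], [0.198, 0.98, -0.0], [-0.0, -0.0, -1.0]]
force: [0.6, -0.2, -4.4]
opening: 0.684
grasp_force: 30.0
```

Emit:
jog_arm(delta_pos=[[0, 0, -0.15], [0, 0, -0.15], [0, 0, -0.15]], turn=[0, 0, 0], grip=[1, 1, 1])

```text
time_s: 22.12
position: [0.5392, -0.1973, 0.1106]
tcp_rot: [[-0.98, 0.197, 0.0], [0.197, 0.98, -0.0], [-0.0, -0.0, -1.0]]
force: [0.1, -0.7, -3.4]
opening: 0.689
grasp_force: 30.0
```

Emit:
jog_arm(delta_pos=[[0, 0, -0.1], [0, 0, -0.1], [0, 0, -0.1], [0, 0, -0.1], [0, 0, -0.1], [0, 0, 3], [0, 0, 7], [0, 0, 11], [0, 0, 11]], turn=[0, 0, 0, 0, 0, 0, 0, 0, 0], grip=[1, 1, 0, 0, 0, 0, 0, 0, 0])

```text
time_s: 23.25
position: [0.5412, -0.1984, 0.2239]
tcp_rot: [[-0.98, 0.197, 0.007], [0.197, 0.98, -0.004], [-0.008, -0.003, -1.0]]
force: [0.7, -0.1, 0.1]
opening: 0.998
grasp_force: 0.0
```

```bash
python3 - <<'E'
from h import *
t=capture("top");print(ray(t,[164.8,186.6],.075).round(4),read_state()["position"])
d=capture("side");cv2.imwrite("pics/s9.png",cv2.resize(d["color"][180:290,230:390],(800,550)))
E
```

```text
[[0.5041 0.3929 0.075 ]] [ 0.53983623 -0.19754415  0.22191522]
```

View pics/s9.png

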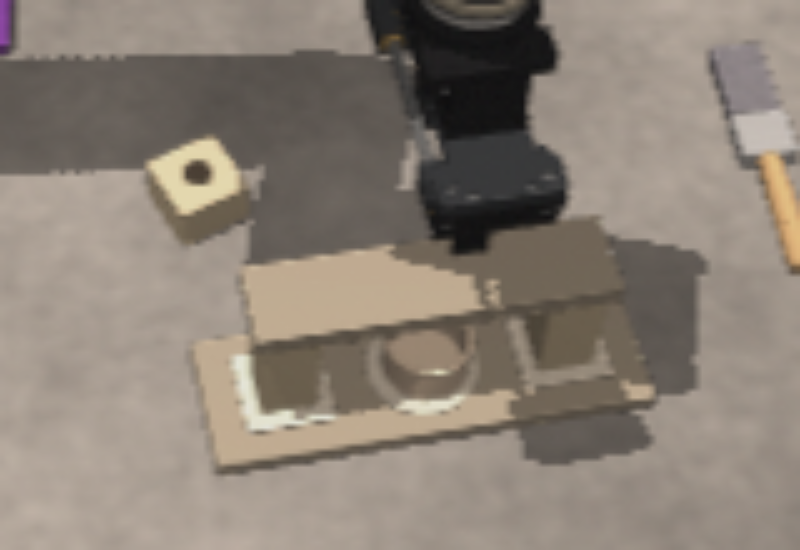

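The strip rests level on both props and in line with the slab. Next is the beaker, estimated at (0.504, 0.393).

Emit:
jog_arm(delta_pos=[[-3.5, 59, 2], [-3.5, 59, 2], [-3.5, 59, 2], [-3.5, 59, 2], [-3.5, 59, 2], [-3.5, 59, 2], [-3.5, 59, 2], [-3.5, 59, 2], [-3.5, 59, 2], [-3.5, 59, 2], [-3.5, 59, 2], [-3.5, 59, 2]], turn=[0, 0, 0, 0, 0, 0, 0, 0, 0, 0, 0, 0], grip=[0, 0, 0, 0, 0, 0, 0, 0, 0, 0, 0, 0])

```text
time_s: 24.85
position: [0.5033, 0.3917, 0.2389]
tcp_rot: [[-0.98, 0.198, -0.003], [0.198, 0.98, -0.002], [0.002, -0.003, -1.0]]
force: [0.5, 0.2, 1.3]
opening: 0.998
grasp_force: 0.0
```

```bash
python3 - <<'E'
from h import *
c,s=wrist("w10");t=capture("top")
print(proj(c,[[.504,.393,.075],list(s["position"]),[.504,.366,.075],[.504,.42,.075]]).round(1))
P=[]
a=np.radians(-11.2);u=np.array([np.cos(a),np.sin(a),0]);v=np.array([-u[1],u[0],0]);o=np.array([.539,-.1965,.125])
print("strip pred",proj(t,[o+i*.12*u+j*.03*v for i,j in((-1,-1),(-1,1),(1,1),(1,-1))]).round(1).tolist())
im=t["color"];b,g,r=[im[...,i].astype(int) for i in range(3)]
o2=np.zeros((384,800,3),np.uint8);o2[:,:512]=c["color"];o2[:360,512:]=cv2.resize(im[135:235,290:370],(288,360));cv2.imwrite("pics/m10.png",o2)
E
```

```text
tcp [0.5037 0.3914 0.2393] yaw 78.5
[[257.1 178.2]
 [254.8 231.2]
 [236.  182.4]
 [278.5 174. ]]
strip pred [[334.0, 213.6], [316.9, 209.9], [330.4, 142.7], [347.3, 146.3]]
```

View pics/m10.png

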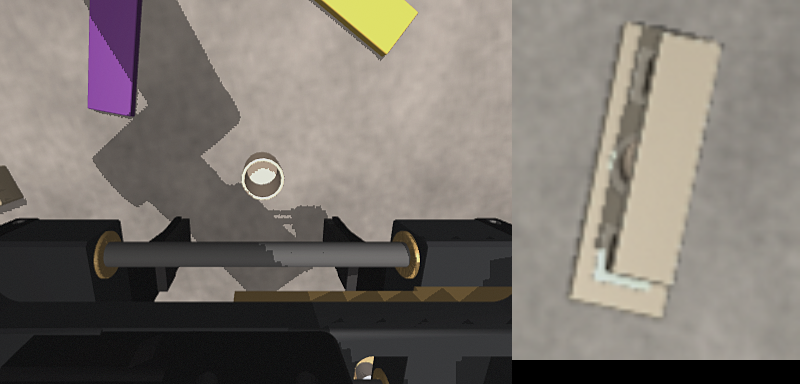

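The beaker rim is centred at (263,179), 6 px right of the prediction, so I'll shift +0.9 cm in y and +0.25 cm in x. The strip corners in the top crop match their predicted pixels within about 2 px.

Emit:
jog_arm(delta_pos=[[0.2, 0.9, -9], [0.2, 0.9, -15], [0.2, 0.9, -19], [0.2, 0.9, -19.9], [0.2, 0.9, -19.9], [0.2, 0.9, -19.9], [0.2, 0.9, -19.9], [0.2, 0.9, -19.9], [0.2, 0.9, -19.9], [0.2, 0.9, -19.9], [0.2, 0.9, -15], [0.2, 0.9, -9]], turn=[0, 0, 0, 0, 0, 0, 0, 0, 0, 0, 0, 0], grip=[0, 0, 0, 0, 0, 1, 1, 1, 1, 1, 1, 1])

```text
time_s: 26.45
position: [0.5047, 0.4013, 0.1494]
tcp_rot: [[-0.98, 0.198, -0.004], [0.198, 0.98, -0.002], [0.004, -0.003, -1.0]]
force: [0.8, 1.0, -0.6]
opening: 0.618
grasp_force: 30.0
```

Emit:
jog_arm(delta_pos=[[0, 0, 6], [3.3, -59.9, 9.5], [3.3, -59.9, 9.5], [3.3, -59.9, 9.5], [3.3, -59.9, 9.5], [3.3, -59.9, 9.5], [3.3, -59.9, 9.5], [3.3, -59.9, 9.5], [3.3, -59.9, 9.5], [3.3, -59.9, 9.5], [3.3, -59.9, 9.5], [3.3, -59.9, 9.5]], turn=[0, 0, 0, 0, 0, 0, 0, 0, 0, 0, 0, 0], grip=[1, 1, 1, 1, 1, 1, 1, 1, 1, 1, 1, 1])

```text
time_s: 27.95
position: [0.5394, -0.2003, 0.2451]
tcp_rot: [[-0.979, 0.202, 0.001], [0.202, 0.979, -0.001], [-0.001, -0.0, -1.0]]
force: [-0.7, 0.5, -1.6]
opening: 0.618
grasp_force: 30.0
```

```bash
python3 - <<'E'
from h import *
c,s=wrist("w11");p=s["position"]
a=np.radians(-11.2);u=np.array([np.cos(a),np.sin(a),0])
print("strip near end",proj(c,[np.array([.539,-.1965,.125])-.12*u]).round(1),"tcp",p,"beaker bottom nearest",proj(c,[p-[.0,0,.04]-.027*u,p-[0,0,.04]+[0,0,.075]]).round(1))
E
```

```text
tcp [ 0.5387 -0.198   0.2448] yaw 78.5
strip near end [[258.5  64.3]] tcp [ 0.53873379 -0.19802605  0.24481996] beaker bottom nearest [[257.9 175.5]
 [259.1 255.1]]
```

View pics/w11.png

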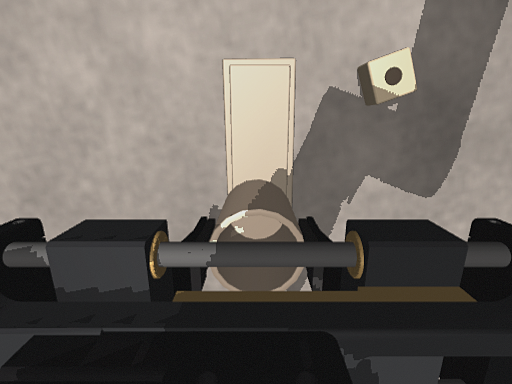

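The strip is centred at col 260 and the beaker at 257.5, with the beaker's lower edge at row 179 (predicted 175.5). I'll correct +0.2 cm in y and -0.2 cm in x, then lower.

Emit:
jog_arm(delta_pos=[[-0.2, 0.2, -4], [-0.2, 0.2, -6.5], [-0.2, 0.2, -7.4], [-0.2, 0.2, -7.8], [-0.2, 0.2, -7.8], [-0.2, 0.2, -7.8]], turn=[0, 0, 0, 0, 0, 0], grip=[1, 1, 1, 1, 1, 1])

```text
time_s: 28.75
position: [0.5377, -0.1954, 0.1685]
tcp_rot: [[-0.98, 0.197, 0.002], [0.197, 0.98, -0.001], [-0.002, -0.001, -1.0]]
force: [0.3, -0.9, -1.1]
opening: 0.62
grasp_force: 30.0
```

Emit:
jog_arm(delta_pos=[[0, 0, -0.1], [0, 0, -0.1], [0, 0, -0.1]], turn=[0, 0, 0], grip=[1, 1, 1])

```text
time_s: 29.12
position: [0.5376, -0.1954, 0.1673]
tcp_rot: [[-0.98, 0.198, 0.001], [0.198, 0.98, -0.001], [-0.002, -0.0, -1.0]]
force: [-0.4, 0.8, 4.5]
opening: 0.623
grasp_force: 30.0
```

There is contact at 4.5 N. I'll release, rise and move clear.

Emit:
jog_arm(delta_pos=[[0, 0, 0], [0, 0, 0], [0, 0, 0], [0, 0, 5], [0, 0, 10], [0, 15, 14], [0, 30, 14], [0, 30, 14], [0, 30, 14], [0, 30, 14], [0, 30, 14]], turn=[0, 0, 0, 0, 0, 0, 0, 0, 0, 0, 0], grip=[0, 0, 0, 0, 0, 0, 0, 0, 0, 0, 0])

```text
time_s: 30.5
position: [0.5365, 0.1084, 0.3068]
tcp_rot: [[-0.981, 0.192, 0.001], [0.192, 0.981, 0.001], [-0.0, 0.001, -1.0]]
force: [-0.4, -0.9, -0.8]
opening: 0.994
grasp_force: 0.0
```

```bash
python3 - <<'E'
from h import *
t=capture("top");d=capture("side")
print(proj(t,[[.539,-.196,.2]]).round(1),proj(d,[[.539,-.196,.2],[.539,-.196,.125]]).round(1))
o=np.zeros((400,800,3),np.uint8);o[:,:400]=cv2.resize(t["color"][130:230,280:380],(400,400));o[:,400:]=cv2.resize(d["color"][180:280,255:355],(400,400));cv2.imwrite("pics/m12.png",o)
E
```

```text
[[337. 175.]] [[318.7 220.4]
 [316.8 234.3]]
```

View pics/m12.png

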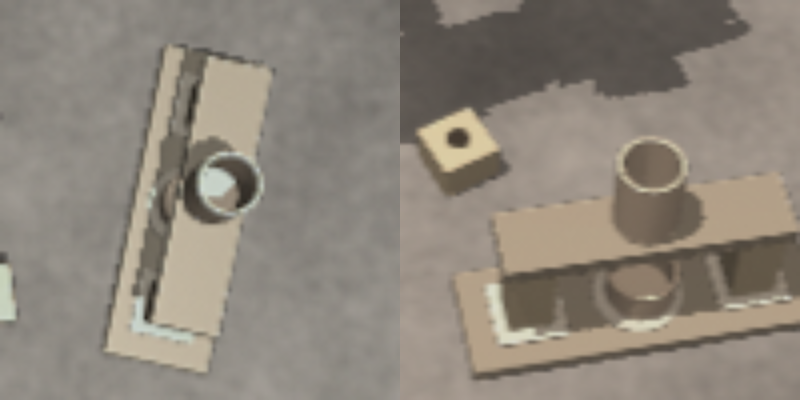

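The rim centre is at (337.2,175.8) in the top view and (318,221) in the side view. Both are within 1 px of the target, and everything is upright. I'll hand in.

```bash
python3 -c "
from rig import *
print(hand_in())"
```

```text
the job is handed in; nothing more can be done
None
```

I built the kiln tier in the order asked and handed it in at about 31 s on the robot's clock: dish, two tall props, strip, then beaker, all upright and centred to within a few mm in the last camera views, with the short prop left where it was.

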